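# Finish the architects' site model

## Robot

A 6-joint arm with a two-finger parallel gripper is mounted at the origin on the work surface. World frame = base frame: x ahead of the robot, y to its left, z up, the work surface at z = 0. Lengths are in mm, angles in degrees, forces in N, time in s.
With the tool pointing down it reaches from about 300 to 850 mm from the base axis. Payload 4.2 kg.
Tool frame: the origin (TCP) lies midway between the tips of the shut fingers; the grasp point (between the pads) lies env.grasp_offset behind it (env.grasp_offset is the distance from the TCP to the grasp point, in mm); y points along the fingers, x is the direction in which the jaws open and shut, and the axes are right-handed (so a half turn about y gives the same grasp; the last joint's range is limited). The gripper opens to 91 mm and grips with 3 to 60 N. Pads are 32 mm wide; open, the fingers measure 118 mm over their backs; the gripper's body (76 mm by 178 mm) begins 60 mm behind the grasp point.
Start: joints at [-64.229, 18.312, 89.639, -0, 72.044, -1.146], TCP at [260.313, -512.719, 213.976] pointing down, gripper open.
Joint ranges: [-177.97, 177.97], [-48.28, 115.42], [12.27, 149.76], [-77.06, 257.06], [2.81, 150.46], [-146.56, 146.56]. Speed limits (degrees/s): [147.25, 147.25, 180, 180, 180, 180].

## Interface

Orientations are given as [roll, pitch, yaw] about the fixed x, y, z axes, in that order (R = Rz(yaw) Ry(pitch) Rx(roll)).
In Python, from workcell import state, vision, job, env gives the robot as it stands.
- The arm moves only by the shell command python3 -m handwheel 'ROWS' [FORCE]. ROWS is JSON, a list of rows, each a list of 3 entries, a list of its own where there are three numbers: the finger opening in cm, from 0 to 9.12, then the shift along the tool's x, y, z in cm, then the turn about the tool's y in degrees. A call has 1 to 10 rows; each row is the pose to reach, as a shift and turn from the pose measured when the call began, along the tool's axes at that moment; what a row does not reach only later rows make up. A row lasts 1/10 s, in which the tool goes at most 50 mm and 8.59 degrees, less where a joint would pass 70% of its speed; a pose out of reach is approached as far as the arm can. A call with a gripper value outside its range is refused whole. The fingers move at their own pace and stop on an object; FORCE is the grip in N (left out, the last holds). Time passes only in rows, so rows that repeat a pose let the fingers close. It gives the time, the measured TCP pose, the force and the opening at its end, in the units of the state.
- state(): the state, without advancing time (a new reading comes with each control period).
- vision.grab_frame(name): name is "scene" or "top" or "wrist"; returns the picture (400x640x3 uint8, red, green, blue); there is no depth.
- vision.camera_model(name): a dict with "fov_y" (degrees; the focal length in pixels is half the picture's height over the tangent of half this angle, whatever the lens; pixels are square), "cx", "cy" (the principal point, pixels), "extrinsics" (4x4, takes a point from world to camera coordinates). Camera axes: x right, y up, looking along -z (the intrinsics and any distortion apply to the point x, -y, -z); pixel columns grow to the right and rows downward; lengths in mm; the calibration is good to about 2 mm. A picture is of the moment at which its call begins: read the wrist's pose just before it. camera_model takes no time and is no camera call; for the wrist camera it gives the pose at the moment of the call.
- job.job_done(): hands the job in, once; it reports no verdict.
The state is a dict: "time_s": time; "qpos": joint angles; "qvel": joint speeds; "effort": joint torques, N m; "ee_pos": TCP position; "ee_rot": TCP orientation; "force": force on the tool from outside, world axes, zero at the start; "torque": the same for the moment, N m; "gripper_width": finger opening in mm.
Only numpy, scipy, OpenCV 4.12 (cv2) and the standard library are available. Lean on these libraries where they do the work, as an engineer would, in place of code of your own. Each camera call takes 0.05 s, during which the arm holds its last target.

## Task

Finish the site model on the light wooden board, as seen from the robot's side (behind means farther from the robot): set the grey podium on the brown plot between the white rotunda and the dark stepped tower and the timber storey on top of the podium, put the barrel-roofed hall on the plot behind the rotunda, and stand the tree on the plot in front of the stepped tower. Each piece stands upright in the middle of its plot (the storey in the middle of the podium's top), with long sides parallel to those of what it stands on. Leave the glue bottle standing where it is.

Things in the scene. Friction and masses are not known exactly. Their poses are not given: they have to be found in the camera images.
- podium: Grey concrete-coloured model building, plain flat block 56 (x) by 84 (y) by 32 (z) mm with a dark window band on its sides, about 0.18 kg. Loose; origin at the centre of its underside, z up, long side along its y axis. Starts on the table left or right of the board.
- storey: Light yellow timber model storey, flat block 42 (x) by 64 (y) by 30 (z) mm with a dark window band and a small dark rectangle on its top, about 0.06 kg. Loose; origin at the centre of its underside, z up, long side along its y axis. Starts on the table left or right of the board.
- hall: White model hall with a terracotta half-round (barrel) roof, 48 (x) by 70 (y) mm, flat side walls 30 mm high, roof crest at 54 mm running along y, about 0.09 kg. Loose; origin at the centre of its underside, z up, long side along its y axis. Starts on the table left or right of the board.
- tree: Model tree: round wooden foot 48 mm across and 6 mm thick, thin trunk, green round crown 38 mm across with upright sides from 30 to 52 mm above its underside (top at 62 mm), about 0.05 kg. Loose; origin at the centre of its underside, z up; any yaw will do. Starts on the table left or right of the board.
- rotunda: Glued-down landmark: white round drum 54 mm across with a blue dome, 47 mm high; fixed on the board, left or right of the middle plot, 105 mm from it. Origin at the centre of its underside.
- tower: Glued-down landmark: nearly black brown square tower of three shrinking tiers, 54 by 54 mm at the foot, 48 mm high; fixed on the board on the other side of the middle plot, 105 mm from it. Origin at the centre of its underside.
- plot_between: Target of the podium: the plot midway between rotunda and tower. One of five equal brown card plots on the light board, 66 (x) by 92 (y) by 2 mm thick, fixed; origin at the centre of its underside, z up; x points away from the robot, y (long side) to the robot's left, within about 0.18 rad. The board (290 by 320 mm) is 5 mm thick and fixed on the table, so all plots' tops are 7 mm above the table.
- plot_behind_rotunda: Target of the hall: the plot behind the rotunda, 100 mm from its centre, on the side away from the robot. One of five equal brown card plots on the light board, 66 (x) by 92 (y) by 2 mm thick, fixed; origin at the centre of its underside, z up; x points away from the robot, y (long side) to the robot's left, within about 0.18 rad. 
- plot_front_tower: Target of the tree: the plot in front of the stepped tower, 100 mm from its centre, on the robot's side. The plots in front of the rotunda and behind the tower are not used. One of five equal brown card plots on the light board, 66 (x) by 92 (y) by 2 mm thick, fixed; origin at the centre of its underside, z up; x points away from the robot, y (long side) to the robot's left, within about 0.18 rad. 
- glue_bottle: Glue bottle to leave alone: small, white, green cap, 44 mm across, 70 mm high, standing loose beyond the board's far left or far right corner. Origin at the centre of its underside.
Not all that is in view belongs to the job. What is shaped like the storey but purple or red is not meant.

How it is judged:
By the outcome, as a careful person would: the job done as asked, in the order asked, and still so for the second after the job is handed in, with the robot touching nothing.
It also fails if it takes over 106 s, if anything falls off the work surface, if the arm or the gripper's body presses on something with over 40 N, if the wrist force passes 120 N, or if a joint passes its speed limit or range.

## Working session

There is one attempt and no reset: what is moved stays moved. The work goes in short steps, Python scripts to look and compute and a shell command to move; the robot and the scene stay as the last step left them, time stands still between calls to the robot, and variables do not carry over. Pictures are saved under pics/ and viewed, and the job is handed in when it is done.

```bash
ls; mkdir -p pics
python3 - <<'E'
from workcell import state, vision, job, env
import cv2
s=state();print(s, env.grasp_offset)
for n in ["scene","top","wrist"]:
    m=vision.camera_model(n);print(n,m)
    cv2.imwrite(f"pics/{n}0.png",vision.grab_frame(n)[:,:,::-1])
E
```

```text
pics
{'time_s': 0.0, 'qpos': array([-6.42278028e+01,  1.83528679e+01,  8.97069077e+01,  2.93224879e-04,
        7.20428977e+01, -1.14558634e+00]), 'qvel': array([ 0.0800346 ,  0.08041412, -0.05480287, -0.01188896,  0.02152959,
        0.10832129]), 'effort': array([-6.57336568e-04, -4.12456334e+01, -2.31972635e+01,  7.25312345e-02,
        4.56444989e-02, -1.21014341e-04]), 'ee_pos': array([ 260.0951994 , -512.24665908,  213.10457872]), 'ee_rot': array([-89.99766854,   0.10264721, -63.08230505]), 'force': array([-0.50469193,  0.24581722, -0.05280968]), 'torque': array([-0.01399159,  0.02088134,  0.0222972 ]), 'gripper_width': 91.13097795053345} 18.8
scene {'fov_y': 57.15827263768219, 'cx': 317.422526256771, 'cy': 197.96807058622863, 'extrinsics': array([[ 8.01533844e-01,  5.97400783e-01, -2.56086157e-02,
        -3.74329774e+02],
       [-3.18072816e-01,  4.62241675e-01,  8.27745322e-01,
         1.11033091e+02],
       [ 5.06333072e-01, -6.55320485e-01,  5.60519296e-01,
        -1.32013330e+03],
       [ 0.00000000e+00,  0.00000000e+00,  0.00000000e+00,
         1.00000000e+00]])}
t
[... 182 characters left out ...]

       [ 9.90362895e-01, -3.74439939e-03,  1.38446075e-01,
        -4.67669593e+02],
       [-1.38279525e-01,  2.92258733e-02,  9.89961929e-01,
        -1.03707257e+03],
       [ 0.00000000e+00,  0.00000000e+00,  0.00000000e+00,
         1.00000000e+00]])}
wrist {'fov_y': 71.80686679570016, 'cx': 318.06445909662114, 'cy': 201.73702044067778, 'extrinsics': array([[ 4.53182088e-01, -8.91417140e-01, -1.21547347e-03,
        -5.74029647e+02],
       [ 8.58309743e-01,  4.36718169e-01, -2.69409774e-01,
         2.97469789e+01],
       [ 2.40687309e-01,  1.21048431e-01,  9.63024868e-01,
        -3.89708220e+02],
       [ 0.00000000e+00,  0.00000000e+00,  0.00000000e+00,
         1.00000000e+00]])}
```

View pics/scene0.png

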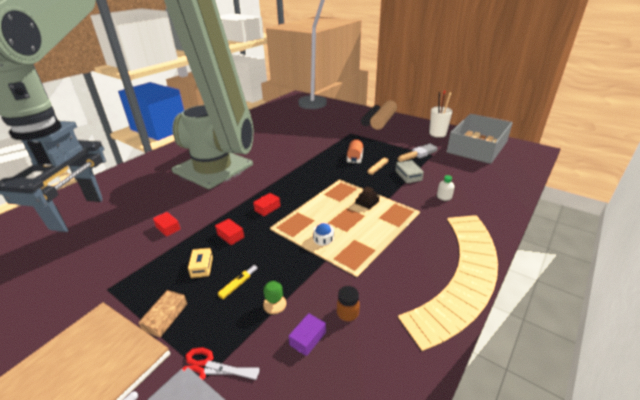

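View pics/top0.png

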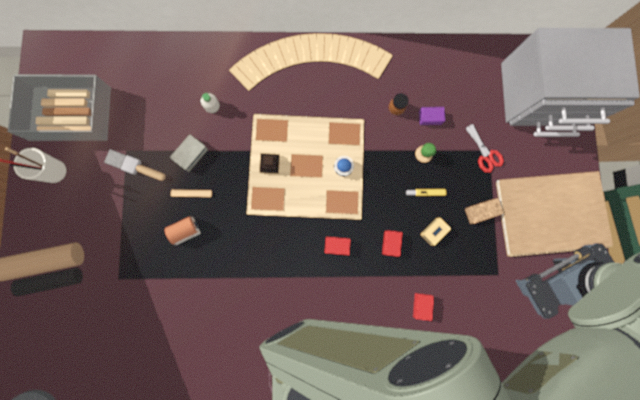

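View pics/wrist0.png

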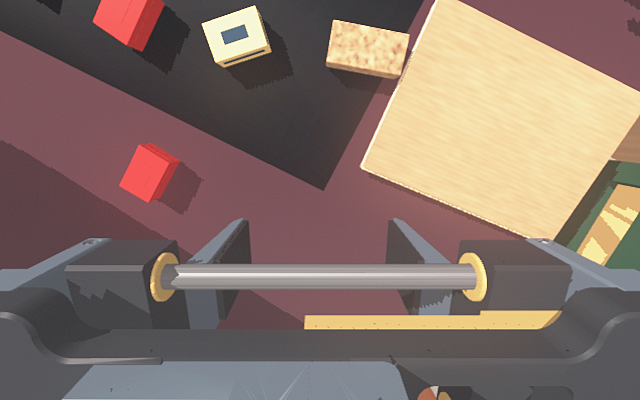

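```bash
cat > h.py <<'E'
from workcell import state, vision, job, env
import cv2, numpy as np
from scipy.spatial.transform import Rotation as Ro
def cam(n):
    m=vision.camera_model(n); E=np.array(m["extrinsics"]); f=200/np.tan(np.radians(m["fov_y"]/2))
    return E,f,m["cx"],m["cy"]
def ray(c,px,z):
    E,f,cx,cy=c; px=np.atleast_2d(np.array(px,float))
    d=np.c_[(px[:,0]-cx)/f,-(px[:,1]-cy)/f,-np.ones(len(px))]@E[:3,:3]
    o=-E[:3,:3].T@E[:3,3]
    return o+d*((z-o[2])/d[:,2])[:,None]
def proj(c,P):
    E,f,cx,cy=c; q=np.atleast_2d(P)@E[:3,:3].T+E[:3,3]
    return np.c_[cx+f*q[:,0]/-q[:,2], cy+f*q[:,1]/q[:,2]]
def grab(n,save):
    c=cam(n); im=vision.grab_frame(n); cv2.imwrite(f"pics/{save}.png",im[:,:,::-1]); return c,im
def tool(s=None):
    s=s or state(); R=Ro.from_euler("xyz",s["ee_rot"],degrees=True).as_matrix(); return s["ee_pos"],R
def go(target,yaw=None):
    """shift cm in tool axes and turn to reach TCP target with tool x at yaw"""
    p,R=tool(); print("tcp",p.round(1)); sh=R.T@(np.array(target)-p)/10
    cur=np.degrees(np.arctan2(R[1,0],R[0,0])); t=None
    if yaw is not None: t=-((yaw-cur+90)%180-90)
    print("shift cm",sh.round(2),"turn",t,"yaw",cur.round(1)); 
def maskhsv(im,lo,hi):
    return cv2.inRange(cv2.cvtColor(im,cv2.COLOR_RGB2HSV),lo,hi)
def comps(m,amin=20):
    n,l,s,ce=cv2.connectedComponentsWithStats(m); return [(s[i].tolist(),ce[i].round(1).tolist(),l==i) for i in range(1,n) if s[i][4]>=amin]
E
python3 - <<'E'
from h import *
im=cv2.imread("pics/top0.png")[:,:,::-1]; c=cam("top")
print("campos",[(-cam(n)[0][:3,:3].T@cam(n)[0][:3,3]).round() for n in("scene","top","wrist")])
cv2.imwrite("pics/topc.png",cv2.resize(im[90:250,140:460],None,fx=2.5,fy=2.5,interpolation=cv2.INTER_CUBIC)[:,:,::-1])
for x,y in [(272,130),(344,133),(268,198),(342,202),(307,166)]: print(im[y,x], cv2.cvtColor(im[y:y+1,x:x+1],cv2.COLOR_RGB2HSV)[0,0])
for x,y in [(290,140),(189,150),(436,225),(180,230)]: print(im[y,x], cv2.cvtColor(im[y:y+1,x:x+1],cv2.COLOR_RGB2HSV)[0,0])
m=maskhsv(im,(5,90,100),(14,255,255))
for s,ce,_ in comps(m,150): print(s,ce,ray(c,ce,7).round(1))
E
```

```text
campos [array([1004., -693.,  638.]), array([ 320.,   11., 1092.]), array([ 328., -478.,  383.])]
[194 138  98] [ 13 126 194]
[194 138  99] [ 12 125 194]
[197 142 103] [ 12 122 197]
[196 140 101] [ 12 124 196]
[195 138 100] [ 12 124 195]
[246 222 186] [ 18  62 246]
[189 186 174] [ 24  20 189]
[252 226 169] [ 21  84 252]
[218 152 112] [ 11 124 218]
[43, 107, 48, 9, 388] [66.5, 111.0] [[722.9 694.4   7. ]]
[612, 108, 28, 52, 359] [628.1, 127.3] [[ 677.2 -944.5    7. ]]
[256, 119, 32, 23, 641] [271.6, 129.7] [[668.4 109.4   7. ]]
[329, 122, 31, 23, 638] [344.1, 133.3] [[657.9 -99.9   7. ]]
[0, 126, 13, 35, 293] [4.4, 143.5] [[627.2 858.2   7. ]]
[290, 155, 33, 22, 663] [306.2, 165.5] [[562.9  10.1   7. ]]
[0, 161, 9, 83, 361] [2.4, 189.7] [[495.6 850.2   7. ]]
[252, 187, 33, 23, 687] [267.5, 198.3] [[468.8 119.2   7. ]]
[326, 191, 32, 23, 680] [341.8, 201.8] [[458. -90.   7.]]
[164, 216, 33, 29, 543] [179.4, 229.7] [[382.2 360.9   7. ]]
[52, 242, 32, 29, 191] [71.1, 256.8] [[310.6 649.1   7. ]]
```

View pics/topc.png

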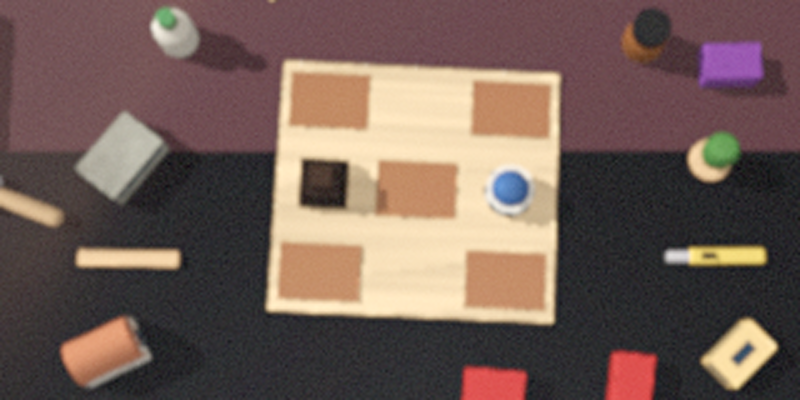

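Run:
```python
from h import *
im=cv2.imread("pics/top0.png")[:,:,::-1]; c=cam("top")
for n,px,z in [("podium",(187,151),32),("hall",(181,230),40),("storey",(437,229),30),("tree crown",(429,150),57),("tree foot",(424,156),6),("bottle",(208,98),70)]:
    print(n,ray(c,px,z).round(0))
go([590,320,215],-3)
```

```text
podium [[599. 341.  32.]]
hall [[379. 346.  40.]]
storey [[ 378. -350.   30.]]
tree crown [[ 595. -329.   57.]]
tree foot [[ 591. -330.    6.]]
bottle [[738. 278.  70.]]
tcp [ 260.1 -512.4  213.3]
shift cm [-59.28  -0.09  67.09] turn -60.08256698474344 yaw -63.1
```

```bash
python3 -m handwheel '[[9.1,[-57,0,63],-60],[9.1,[-57,0,63],-60],[9.1,[-57,0,63],-60],[9.1,[-57,0,63],-60],[9.1,[-57,0,63],-60],[9.1,[-57,0,63],-60],[9.1,[-57,0,63],-60],[9.1,[-57,0,63],-60],[9.1,[-57,0,63],-60],[9.1,[-57,0,63],-60]]'; python3 -c "
from h import *
go([590,275,215],-3)"
```

```text
time_s: 1.15
ee_pos: [439.1, -43.7, 214.1]
ee_rot: [-89.9, 0.0, -3.1]
force: [0.9, -1.2, -0.8]
gripper_width: 91.0
tcp [439.1 -43.7 214.1]
shift cm [13.36 -0.07 32.64] turn -0.08304749963494373 yaw -3.1
```

```bash
python3 - <<'E'
from h import *
c,im=grab("wrist","w1"); np.save("w1c.npy",np.array([c[0].ravel().tolist()+[c[1],c[2],c[3]]]))
E
python3 -m handwheel '[[9.1,[13.4,0,32.6],0],[9.1,[13.4,0,32.6],0],[9.1,[13.4,0,32.6],0],[9.1,[13.4,0,32.6],0],[9.1,[13.4,0,32.6],0],[9.1,[13.4,0,32.6],0],[9.1,[13.4,0,32.6],0],[9.1,[13.4,0,32.6],0],[9.1,[13.4,0,32.6],0],[9.1,[13.4,0,32.6],0]]'; python3 -c "
from h import *
grab('wrist','w2')"
```

```text
time_s: 2.2
ee_pos: [590.8, 280.8, 216.4]
ee_rot: [-89.7, -0.0, -2.8]
force: [0.2, -0.3, 0.8]
gripper_width: 90.4
```

View pics/w1.png

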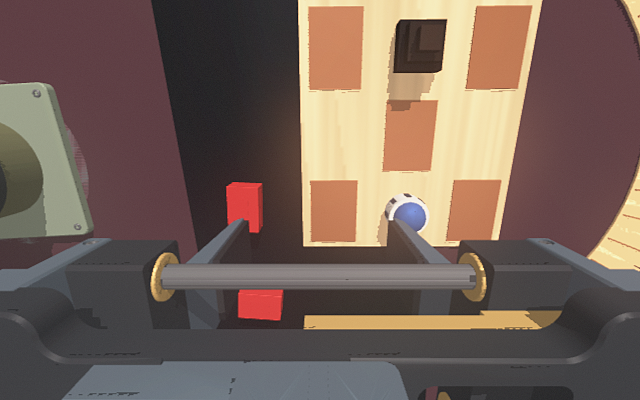

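View pics/w2.png

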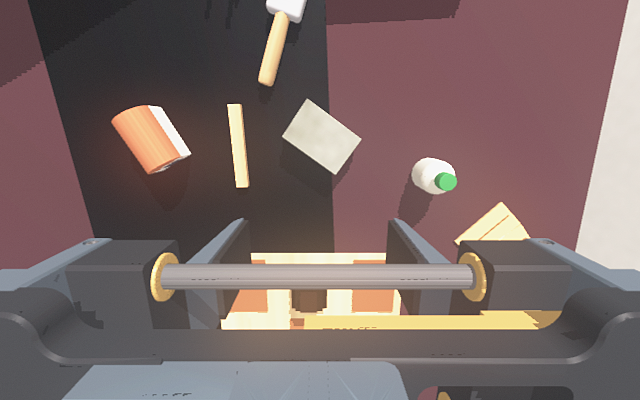

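w2 shows the grey podium at (321,137), the hall at (150,138), the bottle at (434,176); w1 shows the board with tower (420,47), rotunda (408,215).

Run:
```python
from h import *
a=np.load("w1c.npy")[0]; c1=(a[:16].reshape(4,4),*a[16:]); np.set_printoptions(suppress=True)
im=cv2.imread("pics/w1.png")[:,:,::-1]
m=maskhsv(im,(5,90,100),(15,255,255)); m[:,:300]=0;m[:,540:]=0;m[245:]=0
for s,ce,k in comps(m,300):
    r=cv2.minAreaRect(np.argwhere(k)[:,::-1].astype(np.float32)); q=ray(c1,cv2.boxPoints(r),7); 
    print(s,ce,ray(c1,ce,7).round(1), q.mean(0).round(1), np.linalg.norm(np.diff(q,axis=0),axis=1).round(1),s)
c=cam("wrist"); im=cv2.imread("pics/w2.png")[:,:,::-1]
print(im[137,321], im[120,310],im[160,335])
m=maskhsv(im,(0,0,120),(40,60,255)); m[:90]=0; m[190:]=0; m[:,:270]=0;m[:,375:]=0
for s,ce,k in comps(m,300):
    cs=cv2.findContours(k.astype(np.uint8),0,1)[0][0]
    r=cv2.minAreaRect(cs); q=ray(c,cv2.boxPoints(r),32); e=np.diff(np.r_[q,q[:1]],axis=0)
    print(s,ce,ray(c,ce,32).round(1), q.mean(0).round(1), np.linalg.norm(e,axis=1).round(1), np.degrees(np.arctan2(e[:,1],e[:,0])).round(1))
    print(cv2.boxPoints(r).round(1).tolist(), cv2.approxPolyDP(cs,4,True)[:,0].tolist(), ray(c,cv2.approxPolyDP(cs,4,True)[:,0],32).round(1).tolist())
print(proj(c,[738,278,70]))
cv2.imwrite("pics/pod.png",cv2.resize(im[80:200,260:400],None,fx=4,fy=4,interpolation=0)[:,:,::-1])
```

```text
[465, 5, 67, 85, 4585] [497.8, 46.4] [[667.9 113.1   7. ]] [668.1 111.1   7. ] [98.4 67.4 99.8] [465, 5, 67, 85, 4585]
[308, 6, 56, 85, 4510] [335.1, 47.1] [[469.2 122.9   7. ]] [469.6 120.2   7. ] [65.  92.7 69.9] [308, 6, 56, 85, 4510]
[382, 82, 56, 90, 3695] [408.8, 133.1] [[562.8  15.6   7. ]] [563.7  19.9   7. ] [114.4  65.  115.3] [382, 82, 56, 90, 3695]
[446, 179, 56, 66, 2842] [472.7, 209.5] [[657.5 -95.4   7. ]] [657.4 -98.7   7. ] [103.4  67.  105. ] [446, 179, 56, 66, 2842]
[310, 180, 48, 63, 2847] [333.3, 210.4] [[458.9 -86.2   7. ]] [459.1 -88.6   7. ] [65.1 93.  69.3] [310, 180, 48, 63, 2847]
[226 222 205] [224 218 201] [229 224 209]
[282, 98, 80, 77, 3124] [321.1, 136.6] [[598.3 343.3  32. ]] [598.2 342.4  32. ] [55.8 84.  57.9 86.9] [  48.8  -37.6 -128.2  141. ]
[[279.3999938964844, 134.89999389648438], [306.70001220703125, 97.5999984741211], [362.20001220703125, 138.3000030517578], [334.8999938964844, 175.60000610351562]] [[307, 98], [282, 136], [336, 174], [361, 138]] [[583.4, 389.4, 32.0], [549.5, 346.4, 32.0], [615.3, 295.2, 32.0], [648.1, 339.1, 32.0]]
[[442.9823559  188.75861502]]
```

View pics/pod.png

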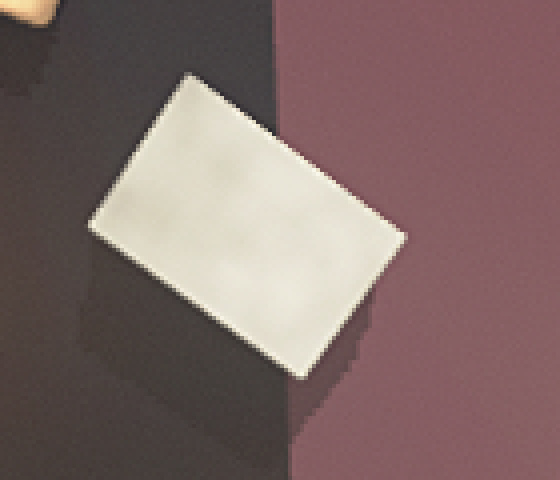

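```bash
python3 -c "
from h import *
go([599,341.5,90],52)"
```

```text
tcp [590.8 280.5 216.8]
shift cm [ 0.5  12.72  6.06] turn -54.857567138460354 yaw -2.9
```

```bash
python3 -m handwheel '[[9.1,[0.5,4,6.1],-55],[9.1,[0.5,7,6.1],-55],[9.1,[0.5,10,6.1],-55],[9.1,[0.5,12.5,6.1],-55],[9.1,[0.5,12.5,6.1],-55],[9.1,[0.5,12.5,6.1],-55],[9.1,[0.5,12.5,6.1],-55],[9.1,[0.5,12.5,6.1],-55],[9.1,[0.5,12.5,6.1],-55]]'; python3 -c "
from h import *
go([599,341.5,4],52);grab('wrist','w3')"
```

```text
time_s: 3.15
ee_pos: [599.0, 340.5, 92.8]
ee_rot: [-89.8, -0.3, 52.0]
force: [0.2, 0.2, 0.0]
gripper_width: 91.2
tcp [599.  340.5  92.8]
shift cm [0.02 8.89 0.04] turn -0.01698959555528745 yaw 52.0
```

View pics/w3.png

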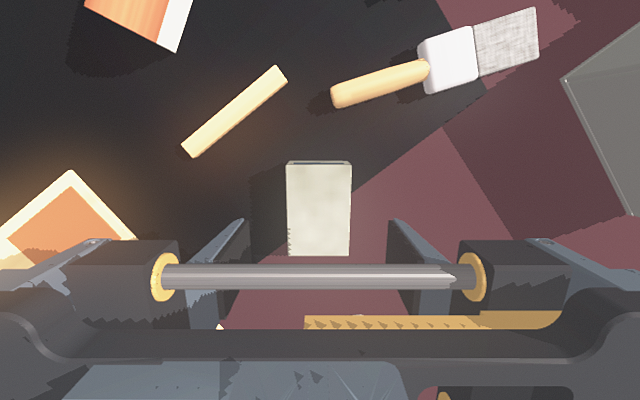

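Podium lies square between the fingers at (318,210). Measuring its centre in tool axes from this view.

```bash
python3 -c "
from h import *
c=cam('wrist'); q=ray(c,[(286,165),(351,165),(351,256),(286,256)],32); p,R=tool()
print(((q-p)@R).round(1), ((q-p)@R).mean(0).round(1))"
```

```text
[[-26.1  60.7  43.5]
 [ 28.2  61.   43.5]
 [ 30.9  60.8 -39.9]
 [-28.6  60.5 -39.8]] [ 1.1 60.8  1.8]
```

```bash
python3 -m handwheel '[[9.1,[0.1,4,0.1],0],[9.1,[0.1,7,0.1],0],[9.1,[0.1,8.8,0.1],0],[9.1,[0.1,8.8,0.1],0],[5,[0.1,8.8,0.1],0],[5,[0.1,8.8,0.1],0],[5,[0.1,8.8,0.1],0],[5,[0.1,8.8,0.1],0],[5,[0.1,8.8,0.1],0]]' 25;  python3 -c "
from h import *
go([563,10,100],-3)"
```

```text
time_s: 4.1
ee_pos: [598.9, 342.6, 5.4]
ee_rot: [-89.9, -0.3, 52.0]
force: [-0.2, -0.5, 2.4]
gripper_width: 56.4
tcp [598.9 342.6   5.4]
shift cm [-28.37  -9.67 -17.61] turn 55.017073003829054 yaw 52.0
```

```bash
python3 -m handwheel '[[5,[0,-5,0],0],[5,[0,-10,0],0],[5,[-28.4,-10.5,-17.6],55],[5,[-28.4,-10.5,-17.6],55],[5,[-28.4,-10.5,-17.6],55],[5,[-28.4,-10.5,-17.6],55],[5,[-28.4,-10.5,-17.6],55],[5,[-28.4,-10.5,-17.6],55],[5,[-28.4,-10.5,-17.6],55],[5,[-28.4,-10.5,-17.6],55]]';python3 -m handwheel '[[5,[0,0,0],0],[5,[0,0,0],0]]';  python3 -c "
from h import *
go([563,10,110],-3);c,im=grab('wrist','w4')
for P in [(563.2,9.8,7)]: print(proj(c,P))"
```

```text
time_s: 5.1
ee_pos: [561.7, 5.8, 108.2]
ee_rot: [-89.7, -0.0, -3.3]
force: [-0.4, 0.6, -2.2]
gripper_width: 56.2
time_s: 5.3
ee_pos: [561.5, 6.3, 108.0]
ee_rot: [-89.7, 0.0, -3.3]
force: [-0.5, 1.1, -1.6]
gripper_width: 55.8
tcp [561.5   6.3 108. ]
shift cm [ 0.12 -0.2   0.38] turn -0.2535537459299775 yaw -3.3
[[319.16872159 199.65435402]]
```

View pics/w4.png

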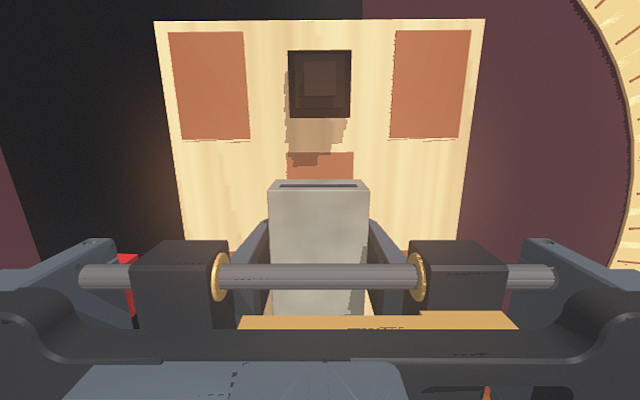

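```bash
cat >> h.py <<'E'
def plots(im,c,box,amin=300):
    x0,y0,x1,y1=box; m=maskhsv(im,(5,90,80),(15,255,255)); k=np.zeros_like(m);k[y0:y1,x0:x1]=255; m&=k
    out=[]
    for s,ce,k in comps(m,amin):
        cs=max(cv2.findContours(k.astype(np.uint8),0,1)[0],key=len); h=cv2.convexHull(cs); a=cv2.approxPolyDP(h,6,True)[:,0]
        q=ray(c,a,7); L=np.linalg.norm(np.diff(np.r_[q,q[:1]],axis=0),axis=1); print(a.tolist(),q.mean(0).round(1),ray(c,ce,7).round(1),L.round(1)); out.append(q)
    return out
E
python3 - <<'E'
from h import *
c=cam("wrist"); im=cv2.imread("pics/w4.png")[:,:,::-1]
o=plots(im,c,(150,20,490,142)); p,R=tool()
q=ray(c,[(270,190),(369,190)],p[2]+26.6); print("podium far top edge",q.round(1),((q-p)@R).round(1))
q=ray(c,[(289,117),(350,117)],7); print(q.round(1))
E
```

```text
[[470, 29], [458, 137], [389, 137], [396, 30]] [668.3 111.9   7. ] [[668.6 114.6   7. ]] [91.3 65.9 90.5 64.1]
[[242, 31], [250, 138], [182, 139], [167, 32]] [470.1 121.5   7. ] [[470.3 124.1   7. ]] [90.7 65.1 90.8 65.3]
[[305, 75], [331, 77], [335, 96], [305, 95]] [569.1 117.5   7. ] [[570.3 116.5   7. ]] [23.5 16.6 27.6 16.9]
[[350, 86], [350, 116], [330, 118], [333, 99]] [588.2  99.9   7. ] [[589.   98.6   7. ]] [26.1 18.8 17.  19. ]
podium far top edge [[538.9  51.  134.6]
 [591.4  48.1 134.6]] [[-25.2 -26.4  43.1]
 [ 27.4 -26.4  43.1]]
[[539.5  91.9   7. ]
 [596.6  88.7   7. ]]
```

```bash
python3 -c "
from h import *
go([563.2,10.3,13],-2.9)"; python3 -m handwheel '[[5,[0.15,4,0.4],-0.4],[5,[0.15,7,0.4],-0.4],[5,[0.15,8.5,0.4],-0.4],[5,[0.15,8.9,0.4],-0.4],[5,[0.15,8.9,0.4],-0.4],[5,[0.15,8.9,0.4],-0.4]]';  python3 -c "
from h import *
go([563.2,10.3,12.4],-2.9)"
```

```text
tcp [561.7   6.7 108. ]
shift cm [0.13 9.5  0.32] turn -0.3187526080504881 yaw -3.2
time_s: 5.95
ee_pos: [564.4, 11.6, 20.0]
ee_rot: [-89.7, -0.1, -2.8]
force: [-0.4, 0.2, -1.5]
gripper_width: 56.0
tcp [564.4  11.6  20. ]
shift cm [-0.12  0.76 -0.14] turn 0.12912975297707874 yaw -2.8
```

```bash
python3 -m handwheel '[[5,[-0.12,0.3,-0.14],0],[5,[-0.12,0.55,-0.14],0],[5,[-0.12,0.7,-0.14],0],[5,[-0.12,0.7,-0.14],0]]';  python3 -c "
from h import *
go([563.2,10.3,12.4],-2.9)"
```

```text
time_s: 6.35
ee_pos: [563.0, 10.2, 12.9]
ee_rot: [-89.7, -0.1, -2.8]
force: [-0.5, 0.5, -2.2]
gripper_width: 55.7
tcp [563.   10.2  12.9]
shift cm [0.02 0.05 0.01] turn 0.12362334811871278 yaw -2.8
```

Lower the last bit, open, retreat up.

```bash
python3 -m handwheel '[[5,[0,0.1,0],0],[5,[0,0.1,0],0]]';python3 -m handwheel '[[9.1,[0,0,0],0],[9.1,[0,0,0],0],[9.1,[0,0,0],0],[9.1,[0,-4,0],0],[9.1,[0,-9,0],0],[9.1,[0,-14,-4],0],[9.1,[0,-17,-6],0],[9.1,[0,-17,-6],0],[9.1,[0,-17,-6],0],[9.1,[0,-17,-6],0]]'
python3 - <<'E'
from h import *
c,im=grab("wrist","w5")
cv2.imwrite("pics/w5.png",im[:,:,::-1])
o=plots(im,c,(60,0,560,245))
m=maskhsv(im,(0,0,120),(40,50,255)); 
for s,ce,k in comps(m,1000): print(s,ce)
E
```

```text
time_s: 6.55
ee_pos: [563.2, 10.2, 12.4]
ee_rot: [-89.7, -0.1, -2.8]
force: [-1.6, 1.0, 1.8]
gripper_width: 55.7
time_s: 7.55
ee_pos: [558.8, -50.0, 180.6]
ee_rot: [-89.7, 0.0, -2.8]
force: [0.3, 0.5, -0.5]
gripper_width: 91.1
[[258, 0], [262, 85], [206, 85], [197, 0]] [469.9 118.3   7. ] [[469.9 120.1   7. ]] [84.9 64.7 84.9 65.5]
[[443, 0], [434, 86], [378, 86], [382, 0]] [668.4 108.3   7. ] [[668.3 110.2   7. ]] [85.9 64.7 85.9 65.5]
[[293, 77], [347, 98], [345, 175], [331, 203], [290, 205]] [565.   -8.1   7. ] [[551.4 -26.1   7. ]] [ 66.5  90.9  40.3  53.1 152.9]
[[210, 220], [189, 185], [186, 158], [196, 125]] [406.5 -24.    7. ] [[409.9 -20.6   7. ]] [ 51.7  34.   42.8 120.3]
[[216, 186], [267, 187], [270, 244], [220, 231]] [460.3 -78.5   7. ] [[463.1 -74.9   7. ]] [64.7 78.4 68.1 61. ]
[[423, 186], [419, 234], [369, 244], [372, 186]] [658.5 -88.7   7. ] [[656.2 -84.8   7. ]] [65.3 67.4 79.7 64.7]
[294, 100, 51, 77, 3791] [319.4, 137.6]
[161, 264, 312, 21, 5851] [320.3, 273.9]
```

View pics/w5.png

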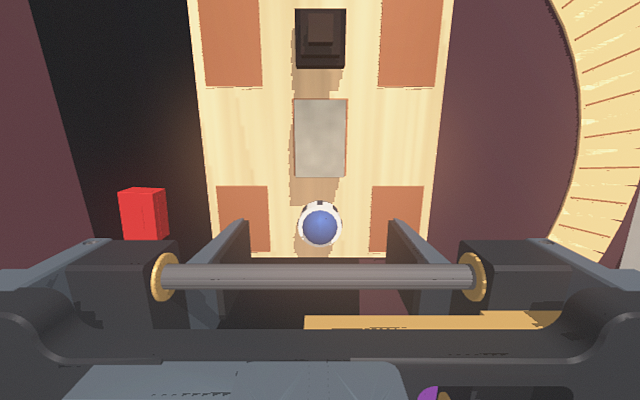

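Run:
```python
from h import *
c=cam("wrist")
A=ray(c,[(206,86),(262,86),(378,86.5),(434,86.5)],7); B=ray(c,[(216,185.5),(267,185.5),(372,185.5),(423,185.5)],7)
print(A.round(1).tolist(),B.round(1).tolist()); print("mid",((A.mean(0)+B.mean(0))/2).round(1))
q=ray(c,[(293.5,99.5),(347,98.5),(345.5,177),(294.5,177.5)],39); print(q.round(1).tolist(),q.mean(0).round(1))
e=np.diff(np.r_[q,q[:1]],axis=0);print(np.linalg.norm(e,axis=1).round(1),np.degrees(np.arctan2(e[:,1],e[:,0])).round(1))
im=cv2.imread("pics/w5.png"); cv2.imwrite("pics/w5c.png",cv2.resize(im[70:200,200:440],None,fx=3.3,fy=3.3,interpolation=0))
```

```text
[[435.3, 76.5, 7.0], [500.0, 73.4, 7.0], [633.8, 66.5, 7.0], [698.4, 63.5, 7.0]] [[429.8, -40.7, 7.0], [494.4, -43.7, 7.0], [627.4, -50.0, 7.0], [691.9, -53.1, 7.0]]
mid [563.9  11.6   7. ]
[[537.8, 54.1, 39.0], [594.5, 52.4, 39.0], [591.2, -31.6, 39.0], [533.1, -29.5, 39.0]] [564.1  11.4  39. ]
[56.7 84.1 58.1 83.7] [ -1.7 -92.3 177.9  86.7]
```

View pics/w5c.png

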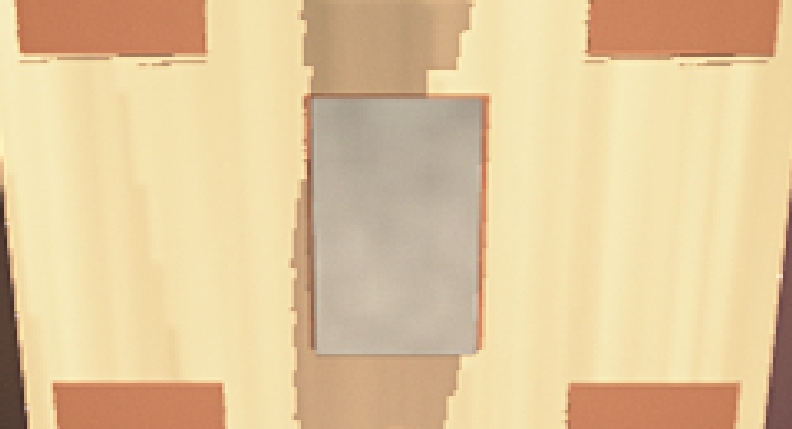

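Podium sits within ~0.3 mm of the plot centre. Storey candidates (top): yellow (436,231) – chosen; red (338,246),(392,243),(424,307) and purple (432,115) rejected. Going there for a close look.

```bash
python3 -c "
from h import *
go([378,-395,200],-3)"
```

```text
tcp [558.8 -49.8 180.3]
shift cm [-16.4   -2.16 -35.33] turn 0.2550852626958289 yaw -2.7
```

```bash
python3 -m handwheel '[[9.1,[-16.4,-2.2,-35.3],0],[9.1,[-16.4,-2.2,-35.3],0],[9.1,[-16.4,-2.2,-35.3],0],[9.1,[-16.4,-2.2,-35.3],0],[9.1,[-16.4,-2.2,-35.3],0],[9.1,[-16.4,-2.2,-35.3],0],[9.1,[-16.4,-2.2,-35.3],0],[9.1,[-16.4,-2.2,-35.3],0],[9.1,[-16.4,-2.2,-35.3],0],[9.1,[-16.4,-2.2,-35.3],0]]';python3 -m handwheel '[[9.1,[0,0,0],0]]'
python3 - <<'E'
from h import *
c,im=grab("wrist","w6")
m=maskhsv(im,(15,30,170),(30,140,255)); m[225:]=0
for s,ce,k in comps(m,300):
    cs=max(cv2.findContours(k.astype(np.uint8),0,1)[0],key=len); a=cv2.approxPolyDP(cv2.convexHull(cs),3,True)[:,0]; q=ray(c,a,30); e=np.diff(np.r_[q,q[:1]],axis=0)
    print(s,ce,a.tolist(),q.mean(0).round(1),q.round(1).tolist(),np.linalg.norm(e,axis=1).round(1),np.degrees(np.arctan2(e[:,1],e[:,0])).round(1))
E
```

```text
time_s: 8.6
ee_pos: [377.7, -394.1, 198.8]
ee_rot: [-89.5, 0.2, -2.8]
force: [-0.1, 0.8, -0.1]
gripper_width: 91.1
time_s: 8.7
ee_pos: [378.2, -392.6, 198.0]
ee_rot: [-89.4, 0.2, -2.7]
force: [-0.8, 0.4, 0.2]
gripper_width: 91.4
[395, 108, 13, 68, 649] [400.7, 144.1] [[406, 108], [405, 174], [395, 175], [396, 108]] [ 479.1 -339.5   30. ] [[484.4, -300.8, 30.0], [485.8, -378.2, 30.0], [473.6, -378.8, 30.0], [472.8, -300.2, 30.0]] [77.4 12.3 78.6 11.6] [ -88.9 -176.9   90.6   -2.7]
[470, 109, 33, 38, 574] [482.2, 127.8] [[501, 111], [495, 145], [475, 143], [470, 136], [475, 117], [488, 109]] [ 576.8 -326.5   30. ] [[594.6, -309.3, 30.0], [592.2, -348.0, 30.0], [568.1, -344.6, 30.0], [561.4, -336.1, 30.0], [565.1, -314.6, 30.0], [579.3, -306.4, 30.0]] [38.8 24.4 10.8 21.8 16.4 15.6] [-93.5 171.8 128.5  80.   30.2 -10.9]
[282, 122, 62, 62, 1433] [312.7, 152.3] [[304, 122], [343, 158], [320, 183], [282, 147]] [ 373.2 -347.2   30. ] [[365.2, -310.8, 30.0], [410.0, -355.0, 30.0], [380.7, -384.6, 30.0], [337.0, -338.4, 30.0]] [63.  41.6 63.6 39.5] [ -44.6 -134.8  133.4   44.4]
```

View pics/w6.png

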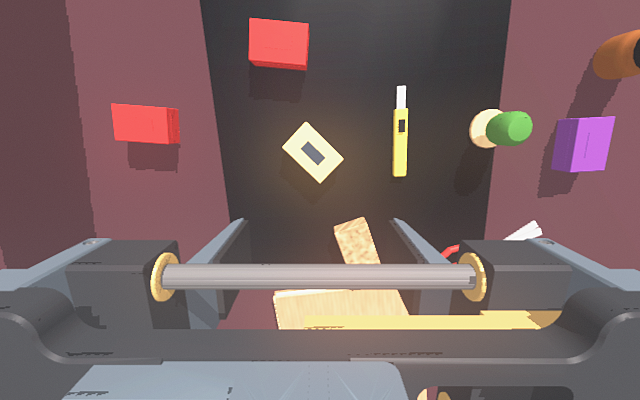

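Yellow storey with dark rectangle at (313,152), sizes 42×64 match; red blocks and purple are elsewhere; tree at (500,128).

```bash
python3 -c "
from h import *
go([373.2,-348.5,90],44.8)"
```

```text
tcp [ 378.2 -392.4  197.8]
shift cm [-0.66 10.83  4.24] turn -47.504871638423424 yaw -2.7
```

```bash
python3 -m handwheel '[[9.1,[-0.7,3,4.2],-47.5],[9.1,[-0.7,6,4.2],-47.5],[9.1,[-0.7,9,4.2],-47.5],[9.1,[-0.7,10.5,4.2],-47.5],[9.1,[-0.7,10.5,4.2],-47.5],[9.1,[-0.7,10.5,4.2],-47.5],[9.1,[-0.7,10.5,4.2],-47.5],[9.1,[-0.7,10.5,4.2],-47.5]]'
python3 - <<'E'
from h import *
c,im=grab("wrist","w7"); go([373.2,-348.5,5],44.8)
m=maskhsv(im,(15,30,170),(30,140,255)); m[262:]=0; m[:,:240]=0; m[:,400:]=0
p,R=tool()
for s,ce,k in comps(m,1000):
    cs=max(cv2.findContours(k.astype(np.uint8),0,1)[0],key=len); a=cv2.approxPolyDP(cv2.convexHull(cs),3,True)[:,0]; q=ray(c,a,30); 
    print(s,ce,a.tolist(),((q-p)@R).round(1).tolist())
E
```

```text
time_s: 9.55
ee_pos: [373.2, -348.0, 93.3]
ee_rot: [-89.4, -0.3, 44.8]
force: [-0.7, -0.2, 0.6]
gripper_width: 91.0
tcp [ 373.2 -348.2   93.3]
shift cm [-0.06  8.83 -0.12] turn -0.01637226841512529 yaw 44.8
[294, 172, 50, 76, 2860] [317.7, 209.6] [[298, 172], [342, 176], [339, 247], [294, 245]] [[-16.2, 63.6, 37.3], [21.3, 63.8, 33.9], [20.1, 63.1, -31.8], [-21.1, 62.9, -29.8]]
```

View pics/w7.png

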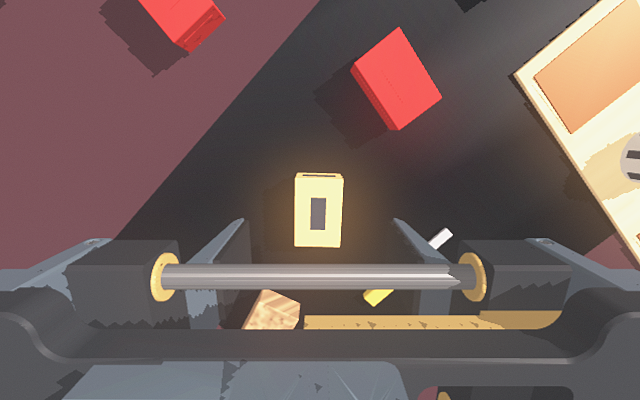

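```bash
python3 -m handwheel '[[9.1,[0,4,-0.1],0],[9.1,[0,7,-0.1],0],[9.1,[0,8.8,-0.1],0],[9.1,[0,8.8,-0.1],0],[3.6,[0,8.8,-0.1],0],[3.6,[0,8.8,-0.1],0],[3.6,[0,8.8,-0.1],0],[3.6,[0,8.8,-0.1],0],[3.6,[0,8.8,-0.1],0]]' 15;  python3 -c "
from h import *
go([563.2,10.3,150],-2.9)"
```

```text
time_s: 10.5
ee_pos: [373.8, -348.2, 5.9]
ee_rot: [-89.5, -0.3, 44.8]
force: [-0.5, -0.0, 0.0]
gripper_width: 53.8
tcp [ 373.8 -348.2    5.9]
shift cm [ 38.77 -14.1   12.24] turn 47.67733707676499 yaw 44.8
```

```bash
python3 -m handwheel '[[3.6,[0,0,0],0],[3.6,[0,0,0],0],[3.6,[0,0,0],0],[3.6,[0,0,0],0]]' 15;  python3 -c "
from h import *
go([563.2,10.3,150],-2.9)"
```

```text
time_s: 10.9
ee_pos: [373.9, -348.3, 6.2]
ee_rot: [-89.5, -0.3, 44.8]
force: [-0.2, -0.1, 4.4]
gripper_width: 42.1
tcp [ 373.9 -348.3    6.2]
shift cm [ 38.77 -14.08  12.25] turn 47.677091757274056 yaw 44.8
```

```bash
python3 -m handwheel '[[3.6,[0,-5,0],0],[3.6,[0,-10,0],0],[3.6,[38.8,-14.1,12.3],47.7],[3.6,[38.8,-14.1,12.3],47.7],[3.6,[38.8,-14.1,12.3],47.7],[3.6,[38.8,-14.1,12.3],47.7],[3.6,[38.8,-14.1,12.3],47.7],[3.6,[38.8,-14.1,12.3],47.7],[3.6,[38.8,-14.1,12.3],47.7],[3.6,[38.8,-14.1,12.3],47.7]]';python3 -m handwheel '[[3.6,[0,0,0],0]]';  python3 -c "
from h import *
go([563.2,10.3,90],-2.9)"
```

```text
time_s: 11.9
ee_pos: [544.0, -24.9, 145.5]
ee_rot: [-89.4, 0.2, -3.0]
force: [1.4, -0.4, -1.3]
gripper_width: 42.3
time_s: 12.0
ee_pos: [546.8, -20.2, 145.9]
ee_rot: [-89.3, 0.0, -2.6]
force: [-0.4, 0.2, 0.2]
gripper_width: 42.3
tcp [546.8 -20.2 145.9]
shift cm [1.5  5.62 3.06] turn 0.2518702877633814 yaw -2.6
```

```bash
python3 -m handwheel '[[3.6,[1.6,3,3],0.2],[3.6,[1.6,5,3],0.2],[3.6,[1.6,6.5,3],0.2],[3.6,[1.6,7,3],0.2],[3.6,[1.6,7,3],0.2],[3.6,[1.6,7,3],0.2],[3.6,[1.6,7,3],0.2]]'
python3 - <<'E'
from h import *
go([563.2,10.3,47],-2.9)
c,im=grab("wrist","w8"); o=plots(im,c,(100,0,540,230))
E
```

```text
time_s: 12.7
ee_pos: [564.8, 9.4, 77.2]
ee_rot: [-89.3, -0.1, -2.9]
force: [-0.0, 1.4, -0.7]
gripper_width: 42.6
tcp [564.8   9.4  77.2]
shift cm [-0.16  3.02  0.04] turn 0.014639699141866913 yaw -2.9
[[229, 23], [239, 144], [162, 144], [145, 23]] [470.2 121.2   7. ] [[470.4 124.2   7. ]] [91.1 65.6 91.1 64.5]
[[487, 23], [471, 144], [395, 144], [403, 24]] [668.3 111.2   7. ] [[668.4 114.4   7. ]] [91.2 64.9 90.5 64.5]
[[353, 198], [279, 174], [279, 160], [353, 159]] [565.4  45.9   7. ] [[569.6  53.5   7. ]] [69.2 12.2 64.1 34.8]
```

View pics/w8.png

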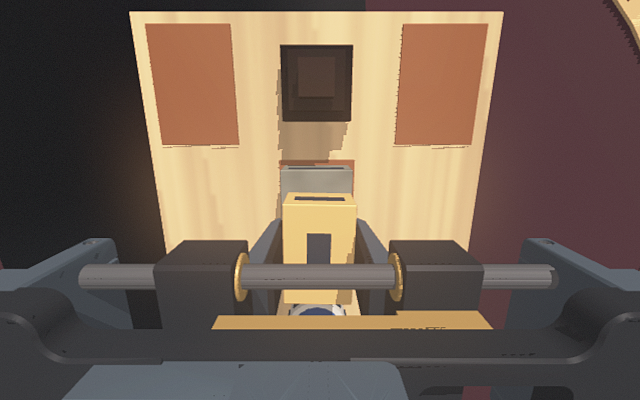

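Run:
```python
from h import *
c=cam("wrist"); p,R=tool(); im=cv2.imread("pics/w8.png")
cv2.imwrite("pics/w8c.png",cv2.resize(im[150:310,250:390],None,fx=3.7,fy=3.7,interpolation=0))
a=ray(c,[(281,170),(352,170)],39); b=ray(c,[(283,205),(356,206)],p[2]+23.8)
d=ray(c,[(284,303),(352,303)],p[2]+23.8)
for n,q in (("pod",a),("sto",b),("near",d)): print(n,q.round(1).tolist(),((q-p)@R).round(1).tolist())
```

```text
pod [[539.3, 54.6, 39.0], [593.0, 52.0, 39.0]] [[-27.7, 38.7, 43.3], [26.1, 38.7, 43.4]]
sto [[547.5, 44.1, 101.0], [587.6, 41.5, 101.0]] [[-18.9, -23.4, 33.9], [21.3, -23.4, 33.3]]
near [[543.0, -17.7, 101.0], [584.3, -19.8, 101.0]] [[-20.3, -24.2, -28.0], [21.0, -24.1, -28.0]]
```

View pics/w8c.png

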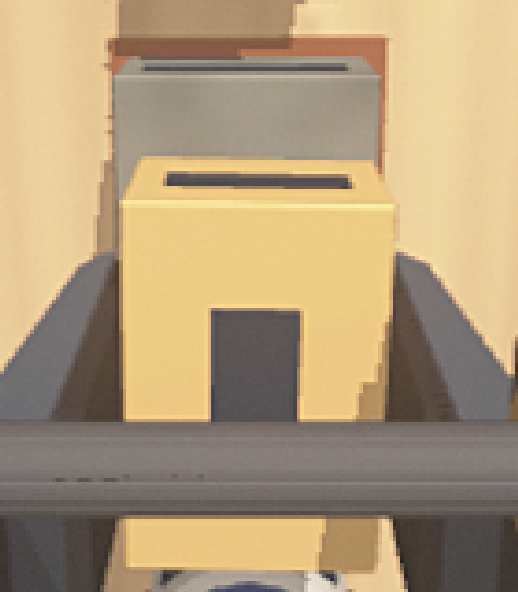

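```bash
python3 -c "
from h import *
go([563.3,9.2,46],-2.9)"; python3 -m handwheel '[[3.6,[-0.15,1,-0.04],0],[3.6,[-0.15,2,-0.06],0],[3.6,[-0.15,2.8,-0.06],0],[3.6,[-0.15,3,-0.06],0],[3.6,[-0.15,3,-0.06],0],[3.6,[-0.15,3,-0.06],0]]'; python3 -c "
from h import *
go([563.3,9.2,45],-2.9)"
```

```text
tcp [564.7   9.5  77.2]
shift cm [-0.14  3.12 -0.07] turn 0.022236169470957634 yaw -2.9
time_s: 13.35
ee_pos: [563.4, 9.4, 47.2]
ee_rot: [-89.3, -0.1, -2.9]
force: [0.5, -0.1, -1.4]
gripper_width: 42.3
tcp [563.4   9.4  47.2]
shift cm [-0.01  0.22 -0.02] turn 0.02717061413324018 yaw -2.9
```

```bash
python3 -m handwheel '[[3.6,[0,0.1,0],0],[3.6,[0,0.2,0],0],[3.6,[0,0.2,0],0]]'; python3 -m handwheel '[[9.1,[0,0,0],0],[9.1,[0,0,0],0],[9.1,[0,0,0],0],[9.1,[0,0,0],0],[9.1,[0,-4,0],0],[9.1,[0,-9,0],0],[9.1,[0,-13.5,-4],0],[9.1,[0,-13.5,-6],0],[9.1,[0,-13.5,-6],0],[9.1,[0,-13.5,-6],0]]'
python3 - <<'E'
from h import *
c,im=grab("wrist","w9")
cv2.imwrite("pics/w9c.png",cv2.resize(im[40:240,180:460],None,fx=2.8,fy=2.8,interpolation=0)[:,:,::-1])
E
```

```text
time_s: 13.65
ee_pos: [563.6, 9.4, 45.3]
ee_rot: [-89.3, -0.1, -2.9]
force: [-0.2, 0.0, -0.8]
gripper_width: 42.5
time_s: 14.65
ee_pos: [559.9, -52.1, 179.4]
ee_rot: [-89.3, -0.1, -2.9]
force: [-0.3, 0.3, -0.4]
gripper_width: 90.8
```

View pics/w9c.png

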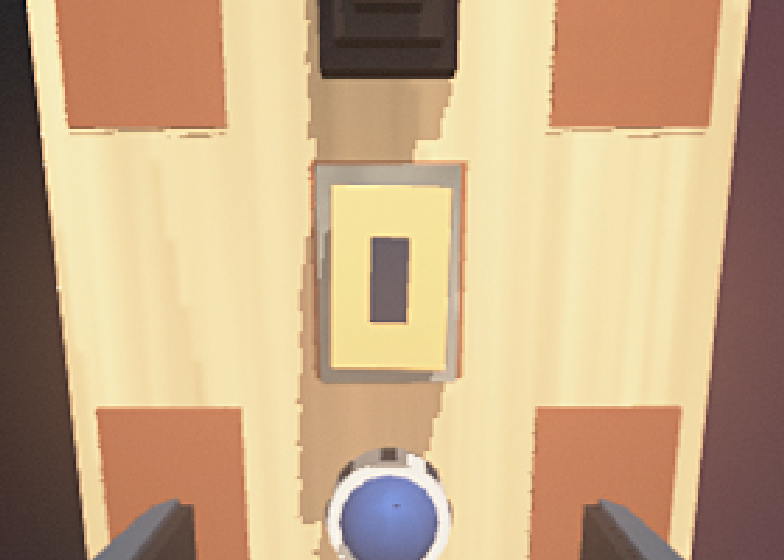

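Run:
```python
from h import *
c=cam("wrist"); k=lambda l:np.array(l)/2.8+[179.5,39.5]
q=[]
for a,z in (([(330,184),(453,187),(446,370),(331,368)],69),([(317,163),(464,164),(459,381),(320,381)],39)):
    w=ray(c,k(a),z); e=np.diff(np.r_[w,w[:1]],axis=0); print(w.mean(0).round(1),np.linalg.norm(e,axis=1).round(1),(np.degrees(np.arctan2(e[:,1],e[:,0]))%90).round(1))
go([440,300,205],-3)
```

```text
[563.9  11.9  69. ] [42.2 63.2 41.9 63.4] [85.8 86.1 86.1 86.4]
[564.   12.2  39. ] [55.4 82.6 56.3 83. ] [86.8 87.2 87.1 86.6]
tcp [559.6 -51.6 178.8]
shift cm [-13.72  -2.2   34.54] turn 0.1081292529480038 yaw -2.9
```

Storey is centred within 0.5 mm. Now the hall.

```bash
python3 -m handwheel '[[9.1,[-19,-2.2,33.5],0],[9.1,[-19,-2.2,33.5],0],[9.1,[-19,-2.2,33.5],0],[9.1,[-19,-2.2,33.5],0],[9.1,[-19,-2.2,33.5],0],[9.1,[-19,-2.2,33.5],0],[9.1,[-19,-2.2,33.5],0],[9.1,[-19,-2.2,33.5],0],[9.1,[-19,-2.2,33.5],0],[9.1,[-19,-2.2,33.5],0]]';python3 -m handwheel '[[9.1,[0,0,0],0]]'
python3 - <<'E'
from h import *
go([440,300,205],-3); c,im=grab("wrist","w10")
cv2.imwrite("pics/w10c.png",cv2.resize(im[60:240,220:480],None,fx=3,fy=3,interpolation=0)[:,:,::-1])
E
```

```text
time_s: 15.7
ee_pos: [385.6, 293.0, 203.9]
ee_rot: [-89.4, 0.1, -2.7]
force: [-0.5, -0.2, -0.9]
gripper_width: 90.9
time_s: 15.8
ee_pos: [385.3, 292.5, 203.3]
ee_rot: [-89.5, 0.1, -2.7]
force: [-0.7, 0.5, 0.5]
gripper_width: 90.8
tcp [385.3 292.5 203.3]
shift cm [ 5.43 -0.18  1.01] turn 0.30502442293263243 yaw -2.7
```

View pics/w10c.png

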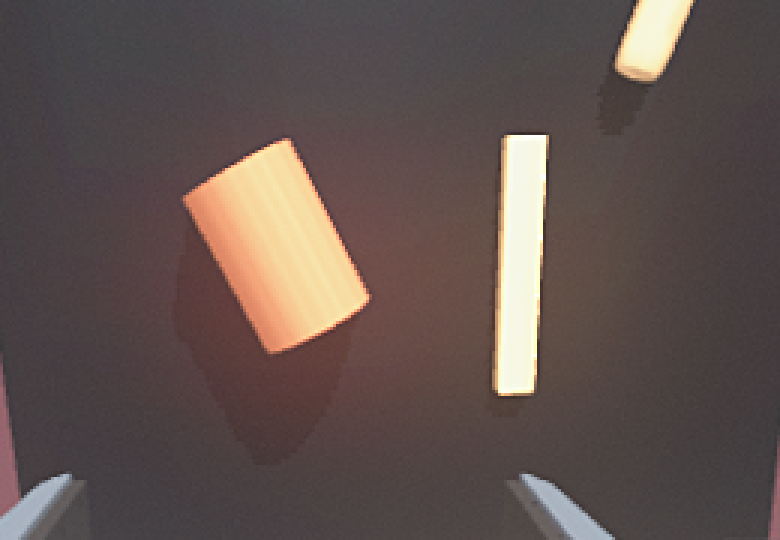

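Run:
```python
from h import *
c=cam("wrist"); a=np.array([(183,200),(270,353),(369,297),(291,139)])/3+[219.7,59.7]
w=ray(c,a,30); e=np.diff(np.r_[w,w[:1]],axis=0); print(w.round(1).tolist(),w.mean(0).round(1),np.linalg.norm(e,axis=1).round(1),np.degrees(np.arctan2(e[:,1],e[:,0])).round(1))
im=cv2.imread("pics/top0.png")[:,:,::-1]; E=cam("top"); m=maskhsv(im,(0,80,80),(16,255,255)); m[:205]=0;m[260:]=0;m[:,:150]=0;m[:,215:]=0
for s,ce,k in comps(m,100): print(s,ce,ray(E,ce,42).round(1))
```

```text
[[344.0, 370.3, 30.0], [375.4, 306.9, 30.0], [417.4, 328.3, 30.0], [388.3, 391.3, 30.0]] [381.3 349.2  30. ] [70.7 47.1 69.4 49. ] [ -63.7   27.   114.8 -154.6]
[164, 216, 33, 29, 565] [179.6, 229.7] [[380.2 349.   42. ]]
```

Run:
```python
from h import *
c=cam("wrist"); print(ray(c,np.array([(497,390),(503,140)])/3+[219.7,59.7],12).round(1))
go([381,348.2,110],25.9)
```

```text
[[474.8 282.4  12. ]
 [475.6 388.1  12. ]]
tcp [385.3 292.3 203.2]
shift cm [-0.67  9.37  5.47] turn -28.63478321515764 yaw -2.7
```

```bash
python3 -m handwheel '[[9,[-0.7,2,5.5],-28.6],[9,[-0.7,5,5.5],-28.6],[9,[-0.7,8,5.5],-28.6],[9,[-0.7,9.4,5.5],-28.6],[9,[-0.7,9.4,5.5],-28.6],[9,[-0.7,9.4,5.5],-28.6],[9,[-0.7,9.4,5.5],-28.6]]'
python3 - <<'E'
from h import *
c,im=grab("wrist","w11"); go([381,348.2,5],25.9)
cv2.imwrite("pics/w11c.png",cv2.resize(im[120:320,220:420],None,fx=3,fy=3,interpolation=0)[:,:,::-1])
E
```

```text
time_s: 16.55
ee_pos: [381.8, 348.6, 110.8]
ee_rot: [-89.4, -0.2, 25.8]
force: [-1.1, 1.0, -0.1]
gripper_width: 89.7
tcp [381.7 348.7 111. ]
shift cm [-0.13 10.6  -0.12] turn -0.11822874265439509 yaw 25.8
```

View pics/w11c.png

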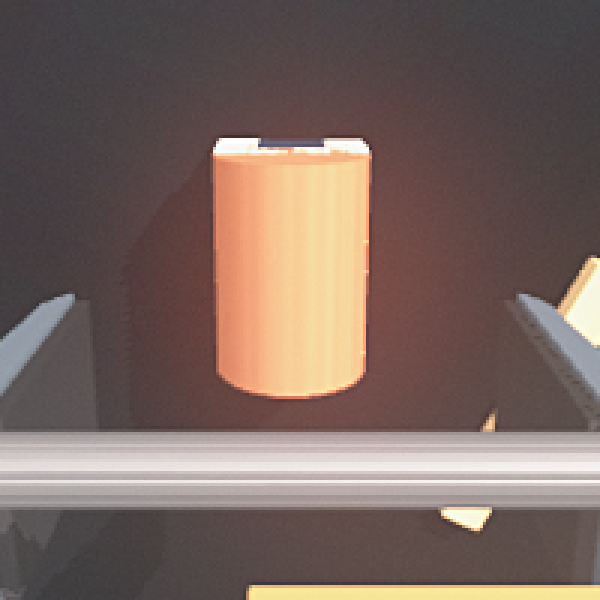

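```bash
python3 - <<'E'
from h import *
c=cam("wrist"); p,R=tool(); k=lambda l:np.array(l)/3+[219.7,119.7]
for a,z in (([(290,398),(290,155)],54),([(213,155),(370,155),(366,376),(217,376)],30)): print(((ray(c,k(a),z)-p)@R).round(1).tolist())
E
python3 -m handwheel '[[9,[-0.05,4,-0.1],0],[9,[-0.05,8,-0.1],0],[9,[-0.05,10.5,-0.1],0],[9,[-0.05,10.5,-0.1],0],[4,[-0.05,10.5,-0.1],0],[4,[-0.05,10.5,-0.1],0],[4,[-0.05,10.5,-0.1],0],[4,[-0.05,10.5,-0.1],0],[4,[-0.05,10.5,-0.1],0],[4,[-0.05,10.5,-0.1],0]]' 18; python3 -m handwheel '[[4,[0,0,0],0],[4,[0,0,0],0],[4,[0,0,0],0]]'; python3 -c "
from h import *
go([658,-97,150],-2.9)"
```

```text
[[-0.9, 56.6, -33.9], [-0.9, 57.4, 39.0]]
[[-24.5, 81.2, 35.1], [23.4, 81.4, 35.0], [23.8, 80.7, -37.8], [-25.0, 80.5, -37.7]]
time_s: 17.6
ee_pos: [381.6, 348.8, 6.4]
ee_rot: [-89.4, -0.3, 25.8]
force: [-0.2, 0.7, 3.4]
gripper_width: 47.6
time_s: 17.9
ee_pos: [381.6, 348.8, 6.4]
ee_rot: [-89.4, -0.3, 25.8]
force: [0.6, 0.2, 1.3]
gripper_width: 48.3
tcp [381.6 348.8   6.4]
shift cm [  5.57 -14.88 -52.01] turn 28.67921772221267 yaw 25.8
```

```bash
python3 -m handwheel '[[4,[0,-5,0],0],[4,[0,-10,0],0],[4,[5.6,-14.9,-52],28.7],[4,[5.6,-14.9,-52],28.7],[4,[5.6,-14.9,-52],28.7],[4,[5.6,-14.9,-52],28.7],[4,[5.6,-14.9,-52],28.7],[4,[5.6,-14.9,-52],28.7],[4,[5.6,-14.9,-52],28.7],[4,[5.6,-14.9,-52],28.7]]'; python3 -c "
from h import *
go([657.9,-100,105],-2.9)"
```

```text
time_s: 18.9
ee_pos: [592.8, 7.2, 139.6]
ee_rot: [-89.3, 0.1, -2.9]
force: [0.4, 0.3, -0.9]
gripper_width: 48.2
tcp [592.8   7.2 139.6]
shift cm [  7.05   3.32 -10.42] turn -0.03847049372204481 yaw -2.9
```

```bash
python3 -m handwheel '[[4,[7,0,-10.5],0],[4,[7,0,-10.5],0],[4,[7,0,-10.5],0],[4,[7,4,-10.5],0],[4,[7,4,-10.5],0],[4,[7,4,-10.5],0],[4,[7,4,-10.5],0]]'
python3 - <<'E'
from h import *
go([657.9,-100,105],-2.9); c,im=grab("wrist","w12"); plots(im,c,(60,0,600,230))
E
```

```text
time_s: 19.6
ee_pos: [657.9, -100.1, 99.6]
ee_rot: [-89.3, -0.0, -2.9]
force: [-0.8, 0.2, -0.4]
gripper_width: 48.2
tcp [ 657.9 -100.1   99.6]
shift cm [ 0.   -0.54  0.02] turn 0.015675311698259975 yaw -2.9
[[120, 10], [60, 16], [60, 0], [118, 0]] [477.8  80.8   7. ] [[477.6  79.6   7. ]] [51.1 11.9 47.8  7.2]
[[358, 0], [357, 16], [279, 15], [279, 0]] [667.   70.4   7. ] [[666.8  70.2   7. ]] [11.6 65.1 10.8 65.1]
[[239, 33], [247, 143], [232, 181], [203, 178], [171, 141], [228, 33]] [572.4 -15.6   7. ] [[580. -17.   7.]] [ 91.2  39.7  27.8  43.5 108.    9.3]
[[559, 58], [552, 149], [518, 229]] [870.8 -55.9   7. ] [[873.7 -64.7   7. ]] [ 78.3  81.5 157.4]
[[190, 145], [197, 170], [177, 203], [173, 158]] [532.4 -57.6   7. ] [[530.5 -59.8   7. ]] [23.8 40.2 44.1 21.3]
[[143, 157], [155, 229], [89, 229], [74, 157]] [461.1 -78.4   7. ] [[461.2 -76.8   7. ]] [72.3 66.7 72.3 65.1]
[[353, 158], [352, 187], [284, 187], [284, 157]] [660.2 -66.8   7. ] [[660.2 -66.3   7. ]] [28.  66.  28.9 65.2]
[[275, 199], [299, 191], [352, 194], [362, 201], [361, 229], [276, 229]] [ 661.  -101.8    7. ] [[ 658.3 -107.     7. ]] [25.1 51.9 12.3 29.3 86.  31.3]
```

View pics/w12.png

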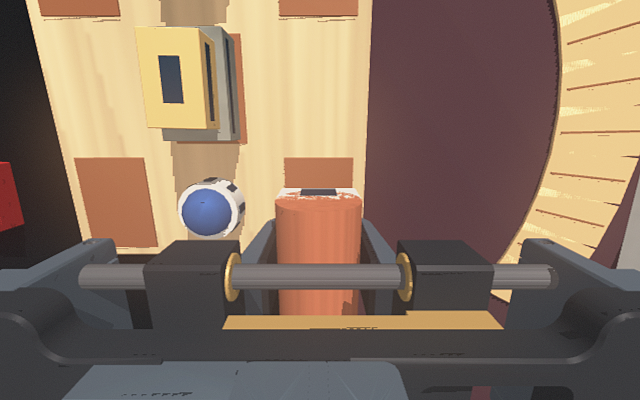

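Run:
```python
from h import *
im=cv2.imread("pics/w12.png"); cv2.imwrite("pics/w12c.png",cv2.resize(im[140:260,250:390],None,fx=4,fy=4,interpolation=0))
```

```text
(no output)
```

View pics/w12c.png

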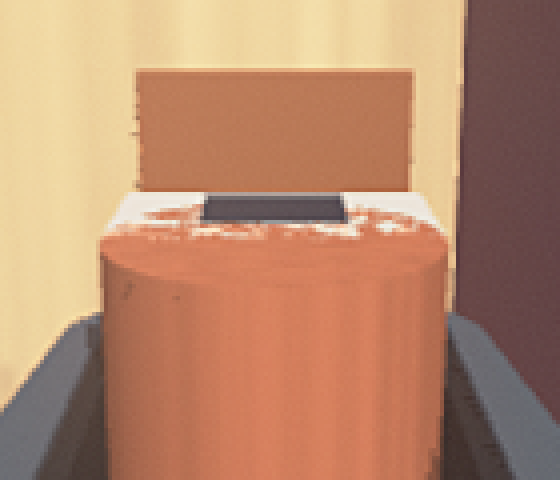

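Run:
```python
from h import *
c=cam("wrist"); p,R=tool(); k=lambda l:np.array(l)/4+[249.6,139.6]
for n,a,z in (("plot",[(137,70),(412,70)],7),("bot",[(125,192),(425,192)],p[2]-6.4),("eave",[(101,245),(447,243)],p[2]+23.6),("crest",[(275,283)],p[2]+47.6)): print(n,((ray(c,k(a),z)-p)@R).round(1).tolist())
```

```text
plot [[-32.0, 93.5, 46.9], [33.0, 93.6, 46.9]]
bot [[-23.9, 6.8, 36.9], [25.0, 6.8, 36.9]]
eave [[-23.4, -23.2, 36.2], [24.1, -23.2, 36.5]]
crest [[0.5, -47.2, 38.3]]
```

```bash
python3 -c "
from h import *
go([657.9,-99.8,14.5],-2.9)"; python3 -m handwheel '[[4,[0,4,-0.06],0],[4,[0,7,-0.09],0],[4,[0,8.2,-0.1],0],[4,[0,8.4,-0.1],0],[4,[0,8.4,-0.1],0],[4,[0,8.4,-0.1],0]]'; python3 -c "
from h import *
go([657.9,-99.8,13.3],-2.9)"
```

```text
tcp [ 658.1 -100.1  100. ]
shift cm [-0.03  8.55 -0.06] turn 0.024126055855901996 yaw -2.9
time_s: 20.25
ee_pos: [659.7, -100.3, 18.1]
ee_rot: [-89.4, -0.3, -2.9]
force: [-0.3, 0.9, -1.2]
gripper_width: 47.6
tcp [ 659.7 -100.3   18.1]
shift cm [-0.18  0.48  0.04] turn 0.032246628539610356 yaw -2.9
```

```bash
python3 -m handwheel '[[4,[-0.18,0.2,0.04],0],[4,[-0.18,0.4,0.04],0],[4,[-0.18,0.4,0.04],0],[4,[-0.18,0.4,0.04],0]]'; python3 -c "
from h import *
go([657.9,-99.8,13.3],-2.9)"
```

```text
time_s: 20.65
ee_pos: [657.9, -99.8, 14.2]
ee_rot: [-89.4, -0.3, -2.9]
force: [-0.3, 0.2, -1.3]
gripper_width: 47.8
tcp [657.9 -99.8  14.2]
shift cm [-0.    0.09  0.  ] turn 0.024836067720826804 yaw -2.9
```

```bash
python3 -m handwheel '[[4,[0,0.1,0],0],[4,[0,0.1,0],0],[4,[0,0.1,0],0]]'; python3 -m handwheel '[[9,[0,0,0],0],[9,[0,0,0],0],[9,[0,0,0],0],[9,[0,0,0],0],[9,[0,-4,0],0],[9,[0,-9,0],0],[9,[0,-14,-4],0],[9,[0,-17,-6],0],[9,[0,-17,-6],0],[9,[0,-17,-6],0]]'
python3 - <<'E'
from h import *
c,im=grab("wrist","w13")
cv2.imwrite("pics/w13c.png",cv2.resize(im[40:240,180:460],None,fx=2.8,fy=2.8,interpolation=0)[:,:,::-1])
E
```

```text
time_s: 20.95
ee_pos: [658.1, -99.9, 13.5]
ee_rot: [-89.4, -0.3, -2.9]
force: [-0.3, -0.2, 2.3]
gripper_width: 47.7
time_s: 21.95
ee_pos: [654.3, -162.2, 183.8]
ee_rot: [-89.4, -0.4, -3.0]
force: [-0.6, 0.7, -0.8]
gripper_width: 89.9
```

View pics/w13c.png

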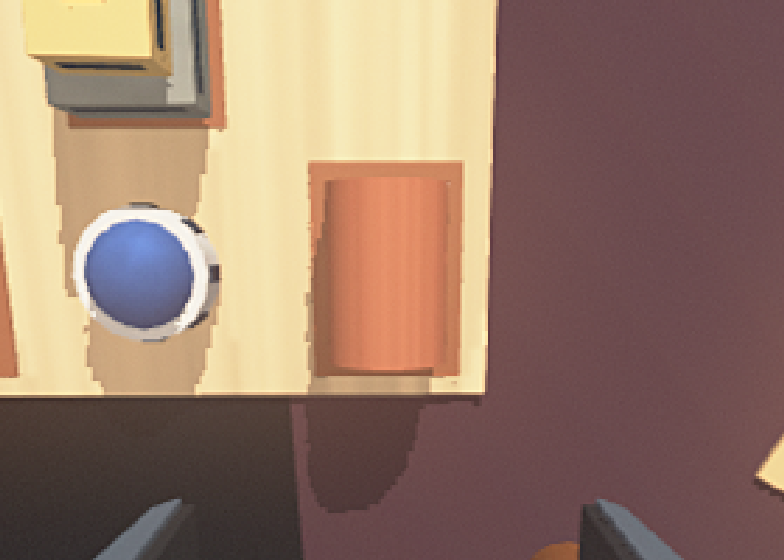

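Run:
```python
from h import *
c=cam("wrist"); k=lambda l:np.array(l)/2.8+[179.5,39.5]
for n,a,z in (("plot",[(308,161),(462,161),(460,376),(314,376)],7),("eaves",[(325,180),(451,180),(446,370),(328,370)],37),("crest",[(387,177),(387,373)],61)):
    w=ray(c,k(a),z); e=np.diff(np.r_[w,w[:1]],axis=0); print(n,w.mean(0).round(1),np.linalg.norm(e,axis=1).round(1),(np.degrees(np.arctan2(e[:,1],e[:,0]))%90).round(1))
go([590,-390,215],-3)
```

```text
plot [657.  -97.3   7. ] [64.6 91.  65.7 90.9] [87.2 88.  87.1 87.3]
eaves [657.5 -98.6  37. ] [48.6 73.7 48.4 73.7] [87.2 86.7 87.1 86.9]
crest [657.2 -97.7  61. ] [70.2 70.2] [87.1 87.1]
tcp [ 653.5 -161.4  182.1]
shift cm [ -5.17  -3.57 -23.12] turn 0.10034960312152919 yaw -2.9
```

```bash
python3 -m handwheel '[[9,[-5.2,-2.5,-23.1],0],[9,[-5.2,-2.5,-23.1],0],[9,[-5.2,-2.5,-23.1],0],[9,[-5.2,-2.5,-23.1],0],[9,[-5.2,-2.5,-23.1],0],[9,[-5.2,-2.5,-23.1],0],[9,[-5.2,-2.5,-23.1],0]]'
python3 - <<'E'
from h import *
c,im=grab("wrist","w14"); go([590,-390,215],-3)
m=maskhsv(im,(45,90,40),(75,255,255)); m[230:]=0
for s,ce,k in comps(m,200): print(s,ce,ray(c,ce,50).round(1))
E
```

```text
time_s: 22.7
ee_pos: [589.1, -389.1, 201.9]
ee_rot: [-89.2, -0.1, -2.9]
force: [-0.1, 0.8, -0.6]
gripper_width: 90.2
tcp [ 589.6 -388.2  202.3]
shift cm [ 0.05 -1.28 -0.16] turn 0.13343549505219698 yaw -2.9
[308, 125, 32, 33, 804] [323.6, 141.2] [[ 599.1 -329.2   50. ]]
```

View pics/w14.png

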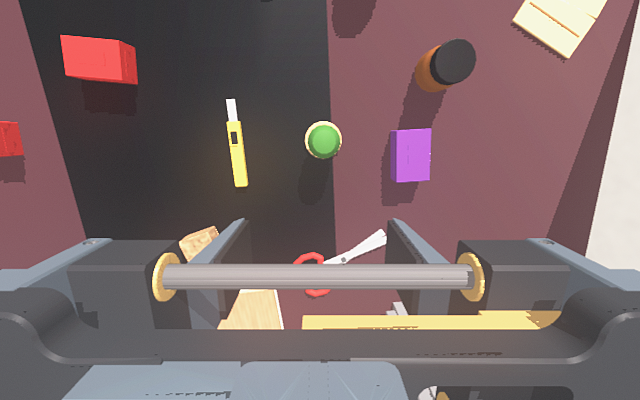

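```bash
python3 -c "
from h import *
go([598.5,-330.5,110],-2.9)"; python3 -m handwheel '[[9,[0.6,2,5.6],0],[9,[0.6,5,5.7],0],[9,[0.6,8,5.7],0],[9,[0.6,9,5.7],0],[9,[0.6,9,5.7],0],[9,[0.6,9,5.7],0],[9,[0.6,9,5.7],0]]'
python3 - <<'E'
from h import *
c,im=grab("wrist","w15"); go([598.5,-330.5,22],-2.9)
p,R=tool()
m=maskhsv(im,(45,90,40),(75,255,255)); m[230:]=0
for s,ce,k in comps(m,200): print(s,ce,((ray(c,ce,52)-p)@R).round(1))
cv2.imwrite("pics/w15c.png",cv2.resize(im[120:320,220:420],None,fx=3,fy=3,interpolation=0)[:,:,::-1])
E
```

```text
tcp [ 589.6 -388.2  202.3]
shift cm [0.59 9.31 5.68] turn 0.03343549505218846 yaw -2.9
time_s: 23.45
ee_pos: [599.7, -330.9, 115.0]
ee_rot: [-89.3, -0.3, -2.9]
force: [-0.0, 0.0, 0.1]
gripper_width: 90.0
tcp [ 599.5 -331.   114.9]
shift cm [-0.14  9.29 -0.07] turn 0.018012023637567154 yaw -2.9
[296, 188, 42, 42, 1409] [316.4, 209.9] [[-0.9 63.   4.2]]
```

View pics/w15c.png

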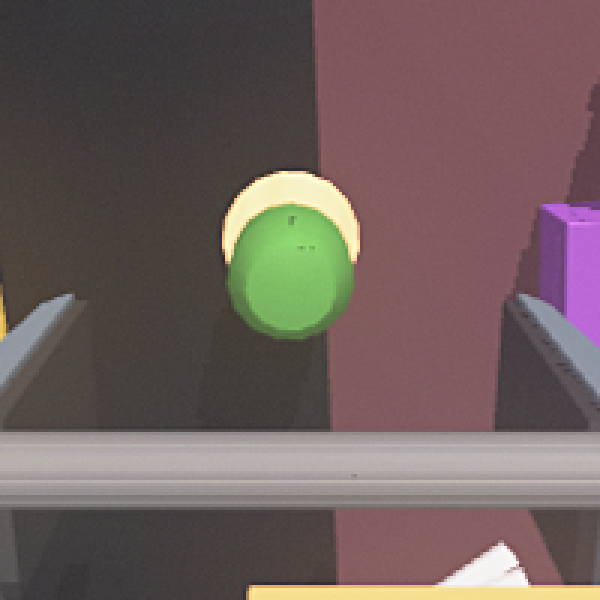

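Run:
```python
from h import *
c=cam("wrist"); p,R=tool(); k=lambda l:np.array(l)/3+[219.7,119.7]
for n,a,z in (("foot",[(291,171),(222,240),(360,240)],6),("crown",[(230,277),(354,277),(292,339)],52),("crowntop",[(291,290)],62)): print(n,((ray(c,k(a),z)-p)@R).round(1).tolist(),ray(c,k(a),z).round(1).tolist())
```

```text
foot [[-1.0, 109.2, 25.2], [-25.0, 108.8, 1.0], [23.0, 109.0, 0.9]] [[600.3, -304.4, 6.0], [575.1, -327.4, 6.0], [623.1, -329.9, 6.0]]
crown [[-18.7, 62.9, 2.2], [17.7, 63.0, 2.2], [-0.5, 62.7, -17.3]] [[581.2, -327.1, 52.0], [617.6, -328.9, 52.0], [598.4, -347.4, 52.0]]
crowntop [[-0.8, 52.9, 1.5]] [[599.1, -328.8, 62.0]]
```

```bash
python3 -c "
from h import *
go([598.8,-329.7,22],-2.9)"; python3 -m handwheel '[[9,[-0.05,4,0],0],[9,[-0.05,7,0],0],[9,[-0.05,9.2,0.02],0],[9,[-0.05,9.2,0.02],0],[3,[-0.05,9.2,0.02],0],[3,[-0.05,9.2,0.02],0],[3,[-0.05,9.2,0.02],0],[3,[-0.05,9.2,0.02],0],[3,[-0.05,9.2,0.02],0],[3,[-0.05,9.2,0.02],0]]' 10; python3 -m handwheel '[[3,[0,0,0],0],[3,[0,0,0],0],[3,[0,0,0],0],[3,[0,0,0],0],[3,[0,0,0],0],[3,[0,0,0],0],[3,[0,0,0],0],[3,[0,0,0],0]]'; python3 -c "
from h import *
go([468.7,119.5,150],-2.9)"
```

```text
tcp [ 599.5 -331.   114.9]
shift cm [-0.12  9.29  0.01] turn 0.018012023637567154 yaw -2.9
time_s: 24.5
ee_pos: [599.6, -329.6, 23.3]
ee_rot: [-89.3, -0.3, -2.9]
force: [-0.0, 0.1, -0.9]
gripper_width: 44.9
time_s: 25.3
ee_pos: [599.6, -329.6, 23.2]
ee_rot: [-89.3, -0.3, -2.9]
force: [-0.2, 0.6, -0.4]
gripper_width: 37.7
tcp [ 599.6 -329.6   23.2]
shift cm [-15.27 -12.19  44.35] turn 0.020351437907720538 yaw -2.9
```

```bash
python3 -m handwheel '[[3,[0,-5,0],0],[3,[0,-10,0],0],[3,[-15.3,-12.5,44.4],0],[3,[-15.3,-12.5,44.4],0],[3,[-15.3,-12.5,44.4],0],[3,[-15.3,-12.5,44.4],0],[3,[-15.3,-12.5,44.4],0],[3,[-15.3,-12.5,44.4],0],[3,[-15.3,-12.5,44.4],0],[3,[-15.3,-12.5,44.4],0]]';python3 -c "
from h import *
go([468.7,119.5,120],-2.9)"
```

```text
time_s: 26.3
ee_pos: [487.1, 54.3, 148.9]
ee_rot: [-89.3, -0.3, -2.9]
force: [1.5, 1.2, -0.8]
gripper_width: 37.6
tcp [487.1  54.3 148.9]
shift cm [-2.19  2.96  6.38] turn -0.008626401695067898 yaw -2.9
```

```bash
python3 -m handwheel '[[3,[-2.2,0,6.4],0],[3,[-2.2,0,6.4],0],[3,[-2.2,3,6.4],0],[3,[-2.2,4,6.4],0],[3,[-2.2,5,6.4],0],[3,[-2.2,5,6.4],0],[3,[-2.2,5,6.4],0],[3,[-2.2,5,6.4],0]]';python3 - <<'E'
from h import *
c,im=grab("wrist","w16"); go([468.7,119.5,30],-2.9)
cv2.imwrite("pics/w16c.png",cv2.resize(im[100:300,210:430],None,fx=3,fy=3,interpolation=0)[:,:,::-1])
E
```

```text
time_s: 27.1
ee_pos: [469.5, 119.6, 100.3]
ee_rot: [-89.2, -0.4, -3.0]
force: [-1.3, 0.1, -1.5]
gripper_width: 37.7
tcp [469.4 119.7 100.3]
shift cm [-0.12  7.03 -0.12] turn -0.05032512745212614 yaw -3.0
```

View pics/w16c.png

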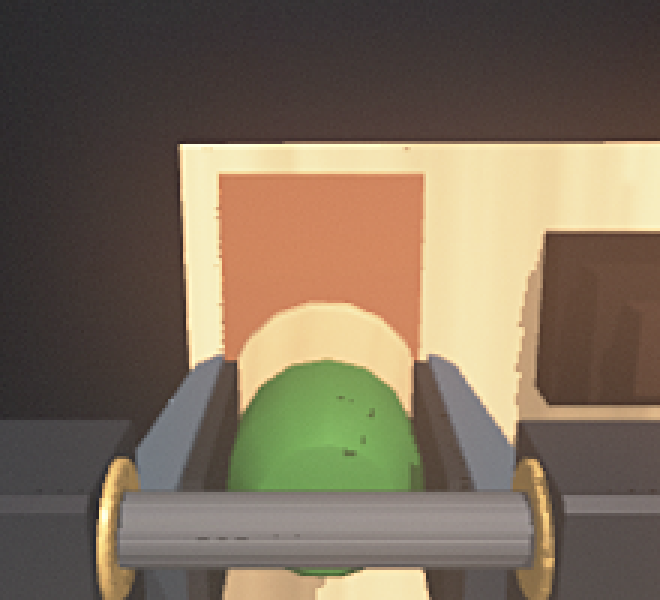

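Run:
```python
from h import *
c=cam("wrist"); p,R=tool(); k=lambda l:np.array(l)/3+[209.7,99.7]; print(p)
for n,a,z in (("plot",[(219,174),(424,174)],7),("foot",[(325,303),(239,385),(413,385)],p[2]-17.2)): print(n,ray(c,k(a),z).round(1).tolist())
```

```text
[469.41012276 119.70171371 100.32969351]
plot [[439.4, 168.8, 7.0], [504.1, 165.4, 7.0]]
foot [[471.2, 144.9, 83.1], [449.5, 125.7, 83.1], [491.3, 123.5, 83.1]]
```

```bash
python3 -c "
from h import *
go([468.6,119.9,31.5],-2.9)"; python3 -m handwheel '[[3,[-0.15,3,-0.08],0],[3,[-0.15,5.5,-0.1],0],[3,[-0.15,6.6,-0.1],0],[3,[-0.15,6.8,-0.1],0],[3,[-0.15,6.8,-0.1],0],[3,[-0.15,6.8,-0.1],0]]'; python3 -c "
from h import *
go([468.6,119.9,30],-2.9)"
```

```text
tcp [469.4 119.7 100.3]
shift cm [-0.13  6.88 -0.08] turn -0.05032512745212614 yaw -3.0
time_s: 27.75
ee_pos: [469.4, 119.9, 33.4]
ee_rot: [-89.2, -0.5, -3.0]
force: [0.4, -0.5, -0.3]
gripper_width: 37.6
tcp [469.4 119.9  33.4]
shift cm [-0.09  0.33 -0.  ] turn -0.05586714407276361 yaw -3.0
```

```bash
python3 -m handwheel '[[3,[-0.09,0.15,0],0],[3,[-0.09,0.3,0],0],[3,[-0.09,0.33,0],0],[3,[-0.09,0.33,0],0]]'; python3 -m handwheel '[[3,[0,0.0,0],0]]'; python3 -m handwheel '[[9,[0,0,0],0],[9,[0,0,0],0],[9,[0,0,0],0],[9,[0,0,0],0],[9,[0,-4,0],0],[9,[0,-9,0],0],[9,[0,-14,-4],0],[9,[0,-17,-6],0],[9,[0,-17,-6],0],[9,[0,-17,-6],0]]'
python3 - <<'E'
from h import *
c,im=grab("wrist","w17"); grab("top","t2"); grab("scene","s2")
cv2.imwrite("pics/w17c.png",cv2.resize(im[40:240,180:460],None,fx=2.8,fy=2.8,interpolation=0)[:,:,::-1])
E
```

```text
time_s: 28.15
ee_pos: [468.7, 120.0, 30.3]
ee_rot: [-89.2, -0.6, -3.0]
force: [-0.7, -0.7, 0.8]
gripper_width: 37.3
time_s: 28.25
ee_pos: [468.7, 120.0, 30.4]
ee_rot: [-89.2, -0.6, -3.0]
force: [-0.1, -0.7, -0.6]
gripper_width: 37.5
time_s: 29.25
ee_pos: [464.1, 57.5, 200.2]
ee_rot: [-89.2, -0.7, -3.0]
force: [-0.6, 0.6, -0.3]
gripper_width: 90.3
```

View pics/w17c.png

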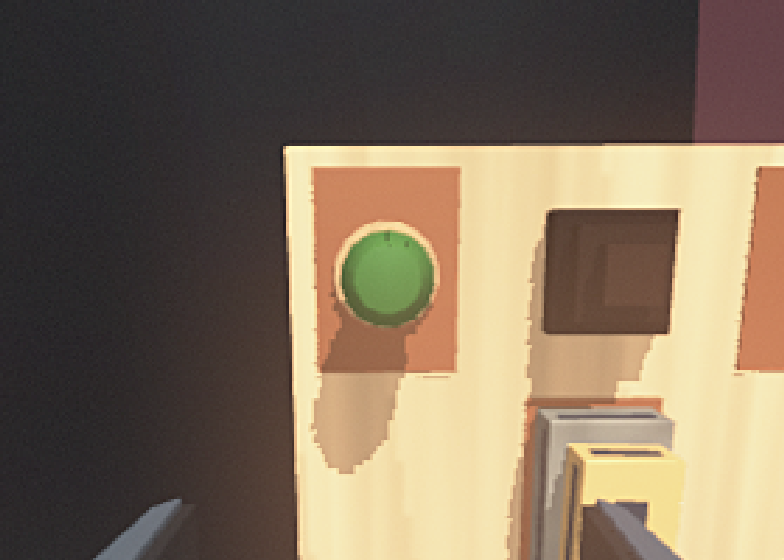

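View pics/s2.png

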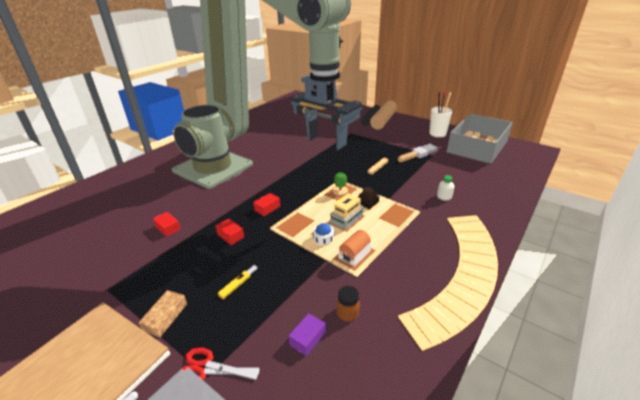

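The scene view shows all four pieces upright on their plots and the bottle unmoved at (446,188). In the close view the tree foot is at (387,273), against a plot centre of about (387,270), roughly 1 mm.

Run:
```python
from h import *
c=cam("wrist"); k=lambda l:np.array(l)/2.8+[179.5,39.5]
print(ray(c,k([(312,167),(460,167),(457,373),(318,373)]),7).mean(0).round(1), ray(c,k([(387,273)]),13).round(1))
s=state(); print(s["time_s"],s["force"].round(1)); print(job.job_done())
```

```text
[467.1 121.7   7. ] [[467.2 122.1  13. ]]
29.4 [0.4 0.  0.6]
the job is handed in; nothing more can be done
None
```

The site model is finished and handed in at 29.4 s: podium on the middle plot, storey on the podium, hall behind the rotunda and tree in front of the tower, placed in that order.

Last wrist-camera checks, with each piece measured against what it stands on:

| Piece | Offset from centre | Rotation |
|---|---|---|
| Podium | about 0.3 mm | about 0.5° |
| Storey | about 0.3 mm | about 0.9° |
| Hall | about 0.5 mm at the roof crest | under 1° |
| Tree | about 0.4 mm | any yaw allowed |

- **Clearance:** the bottle looked unmoved in the last scene view. The gripper was open and clear of everything when I handed the job in.
- **Disagreements:** the wrist camera read about 1–4 mm farther in y than the top camera, so I placed each piece relative to its plot within the same wrist picture. For the hall, the eaves gave 1.3 mm along y instead of the crest's 0.4 mm, and their length came out 4 mm too long, so I trusted the crest.

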